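# Clamp a glued gilt frame corner in the bench corner press

## Task

The mitre of the small gilt frame corner lying on the bed of the corner press has just been glued. Slide it flat along the bed, in under the rubber pad without scuffing its top, and press it home by feel, firmly but gently, so that both its outer edges sit against the two fences of the V; then push the cam lever down until the pad holds the mitre firmly but does not crush the gilding, and let go. Leave everything else on the bench where it is.

Things in the scene. Friction and masses are not known exactly. Their poses are not given: they have to be found in the camera images.
- press: bench corner press, fixed: a grey bed 390 x 380 mm, top 45 mm above the bench, two low steel fences in a right-angled V, and behind it a small gantry (two posts, crown, crosshead, cam lever). Origin: under point vee at bench level; +x from the V's opening to its point, +y left (lever side), z up. Bed x -260 to 130, y -190 to 190 mm; posts and crown (150 mm wide) x 37 to 87 mm, 137 mm above the bed
- vee (a point): nominal point of the V, on the bed's top on the press's centre plane; axes as the press. The bars' inner faces run from the V's true point towards (-1, +1) and (-1, -1), from 12 to 66 mm out. The bars are set by hand: their true point lies on this point's x axis anywhere from x = -20 to +6 mm, to be found by feel. They are stiff: a push of 7 to 10 N seats the corner, over 12 N bruises it
- corner: the glued gilt wooden corner, a flat chevron: two legs at a right angle, each 130 mm long outside, 44 mm wide; the outer 31 mm is 22 mm high, the inner 13 mm a lip 14 mm high; about 0.18 kg. Origin: outer point of the right angle, underside; +x outward along the mitre (into the V), legs run back towards (-1, +1) and (-1, -1). Home, its origin is at the V's true point, its axes as point vee
- inner_angle (a point): the point of the corner's inner right angle, 62.2 mm behind its outer point, 14 mm above its underside
- pad: black rubber pressure pad, 26 mm across, 8 mm thick, under the nose, 31 mm on the opening side of point vee, over the seated mitre. Origin: centre of its underside, 28 mm above the bed with the lever up, so 6 mm above the moulding. It yields about 1 mm per 20 N. It should hold the mitre with some 15 to 40 N; over 60 N crushes the gilding
- lever_grip (a point): middle of the black round grip (25 mm thick, 70 mm long) of the cam lever, on its centre line, 148 mm from the lever's shaft. The shaft lies level along the press's x, 90 mm above the bed, over y = 0; the lever reaches from it to the left (+y) at x = 22 mm of point vee
- lever (a joint): cam lever, rad: 0 = up (grip 0.28 rad above level, pad raised), growing as the grip goes down. The pad falls 30 mm per rad and meets the seated moulding at about 0.2. Moving the grip takes about 5 N; once the pad bears the push grows 1 N per 5 N of pad force, so 9 to 11 N clamps well. Self-locking: it stays where left
- spare_corner: another, bigger frame corner (legs 150 mm long, 55 mm wide, 28 mm high) lying on the bench; leave alone. Origin: its outer point
- wedge_tray: small open steel tray 75 x 50 x 18 mm standing on the bed at the back right, behind the V; leave alone
- offcut: wood offcut 62 x 28 x 18 mm on the bed's left edge; leave alone
- mallet: wooden mallet lying on the bench; leave alone
- try_square: try square lying on the bench; leave alone
- glue: white glue bottle with an orange cap, 160 mm high, on the bench; leave alone
- chisel: wood-handled tool 230 mm long lying on the bench; leave alone
- head: crosshead sliding on the two posts; its nose, 34 mm wide, reaches forward over the V to 44 mm before point vee and carries the pad; nose underside 44 mm, top 75 mm above the bed when raised. Origin: at point vee, axes as the press
- fence: the V fence: fixed base plates with two black knobs 20 mm high, and on them the two steel bars forming the V (fence_bars_c0 left, c1 right; 54 x 14 x 16 mm high; each bar's centre is 39.6 mm from the V's true point), which slide fore and aft together when the knobs are loose; now locked somewhere. Origin (of the fixed base): point vee, axes as the press
Things that resemble listed ones, but are neither listed nor needed, are in the scene too. What is shaped like the corner but blue is not meant.

How it is judged:
On the way:
1. the corner is home in the V and pressed against the fence bars with 5 N or more (horizontal distance between corner and fence_bars_c0 between 0.0384 and 0.0412 m and horizontal distance between corner and fence_bars_c1 between 0.0384 and 0.0412 m and contact force between corner and fence above 5 N and angle between the x axis of corner and the x axis of vee, either way round below 0.03 rad), for 0.2 s.
At the end, for the whole second after the job is handed in: The corner lies flat on the bed, its outer point within about 2 mm of the true point of the V and square to it within 0.03 rad, and the pad holds it by itself with more than 12 N, the lever left down (horizontal distance between corner and fence_bars_c0 between 0.0384 and 0.0412 m and horizontal distance between corner and fence_bars_c1 between 0.0384 and 0.0412 m and y of corner in the frame of vee between -0.002 and 0.002 m and angle between the x axis of corner and the x axis of vee, either way round below 0.03 rad and angle between corner's own z axis and vertical below 0.03 rad and contact force between pad and corner above 12 N and value of joint lever above 0.15 rad and linear speed of corner below 0.005 m/s); the robot touches nothing.
It fails at once if the corner was rammed or forced against the fence (over 12 N) (contact force between corner and fence above 12 N).
It fails at once if the corner's top was scuffed on the pad on the way in (contact force between corner and pad above 1 N and value of joint lever below 0.1 rad).
It fails at once if the pad crushed the gilding (over 60 N) (contact force between corner and pad above 60 N).
It fails at once if something else on the bench was pushed about (over 30 mm) or upset (distance of any of spare_corner, wedge_tray, offcut, mallet, try_square, glue, chisel from where it was at the start of the episode above 0.03 m or angle between glue's own z axis and vertical above 0.5 rad).
It also fails if it takes over 64 s, if anything falls off the work surface, if the arm or the gripper's body presses on something with over 40 N, if the wrist force passes 120 N, or if a joint passes its speed limit or range.

## Robot

A 6-joint arm with a two-finger parallel gripper is mounted at the origin on the work surface. World frame = base frame: x ahead of the robot, y to its left, z up, the work surface at z = 0. Lengths are in m, angles in rad, forces in N, time in s.
With the tool pointing down it reaches from about 0.225 to 0.875 m from the base axis. Payload 3.4 kg.
Tool frame: the origin (TCP) lies between the finger pads; the fingertips stand 19 mm ahead of it and the grasp point (between the pads) is the TCP; z points along the fingers, y is the line along which they close (so a half turn about z gives the same grasp; the last joint's range is limited). The gripper opens to 85 mm and grips with 20 to 120 N. Pads are 22 mm wide; open, the fingers measure 114 mm over their backs; the gripper's body (76 mm by 85 mm) begins 54 mm behind the grasp point. The pads swing forward as they close: fully open they stand 13 mm farther back than shut.
Start: joints at [-1.316, 0.276, 1.505, -0, 1.361, -0.121], TCP at [0.211, -0.535, 0.25] pointing down, gripper open.
Joint ranges: [-2.89, 2.89], [-0.75, 2.08], [0.22, 2.7], [-1.18, 4.32], [0.11, 2.71], [-2.7, 2.7]. Speed limits (rad/s): [2.57, 2.57, 3.14, 3.14, 3.14, 3.14].

## Interface

Orientations are given as a unit quaternion [w, x, y, z].
In Python, from rig import get_state, imaging, ticket gives the robot as it stands. The module is installed in compiled form; this text tells all that it offers.
- The arm moves only by the shell command python3 -m inch 'ROWS' [FORCE]. ROWS is JSON, a list of rows, each an object with "claw": the opening, from -1 (shut) to 1 (fully open); "travel": the shift along the world's x, y, z in units of 200 mm (1.0 is 200 mm), a list of three; "turn": the turn about the world's z in units of 180 degrees (1.0 is 180 degrees). A call has 1 to 5 rows; each row is the pose to reach, as a shift and turn from the pose commanded when the call began, turning the shorter way round; what a row does not reach only later rows make up. A row lasts 1/10 s, in which the tool goes at most 50 mm and 8.59 degrees, less where a joint would pass 70% of its speed; a pose out of reach is approached as far as the arm can. A call with a number of a shift or a turn outside -1 to 1 is refused whole. A call with a gripper value outside its range is refused whole. The fingers move at their own pace and stop on an object; FORCE is the grip in N (left out, the last holds). Time passes only in rows, so rows that repeat a pose let the fingers close. It gives the time, the measured TCP pose, the force, the opening and the grip force at its end, in the units of the state.
- get_state(): the state, without advancing time (a new reading comes with each control period).
- imaging.get_image(name): name is "scene" or "top" or "wrist"; returns the picture (400x640x3 uint8, red, green, blue); there is no depth.
- imaging.camera_params(name): a dict with "camera_matrix" (3x3 intrinsics, pixels), "cam_to_world" (4x4, takes a point from camera to world coordinates); the wrist camera has in their place "T_tool_cam" (4x4, takes a point from camera to tool coordinates, whose origin is the TCP and whose axes are the flange's). Camera axes: x right, y down, z forward; pixel columns grow to the right and rows downward; lengths in m; the calibration is good to about 2 mm. A picture is of the moment at which its call begins: read the wrist's pose just before it. camera_params takes no time and is no camera call.
- ticket.sign_off(): hands the job in; it is judged then, once.
The state is a dict: "clock": time; "qpos": joint angles; "qd": joint speeds; "effort": joint torques, N m; "position": TCP position; "ee_rot": TCP orientation; "contact_force": force on the tool from outside, world axes, zero at the start; "moment": the same for the moment, N m; "width": finger opening in m; "gripper_force": force on a finger pad.
Only numpy, scipy, OpenCV 4.12 (cv2) and the standard library are available. Lean on these libraries where they do the work, as an engineer would, in place of code of your own. Each camera call takes 0.05 s, during which the arm holds its last target. There are 200 camera calls.

## Working session

There is one attempt and no reset: what is moved stays moved. The work goes in short steps, Python scripts to look and compute and a shell command to move; the robot and the scene stay as the last step left them, time stands still between calls to the robot, and variables do not carry over. Pictures are saved under pics/ and viewed, at most 10 in all, crops included, and the job is handed in when it is done.

```bash
mkdir -p pics; cat > h.py <<'E'
import numpy as np, cv2, json
from rig import get_state, imaging
from scipy.spatial.transform import Rotation as R
def grab(n):
    s=get_state(); im=imaging.get_image(n); p=imaging.camera_params(n)
    K=np.array(p["camera_matrix"])
    if n=="wrist":
        q=s["ee_rot"]; T=np.eye(4); T[:3,:3]=R.from_quat([q[1],q[2],q[3],q[0]]).as_matrix(); T[:3,3]=s["position"]
        T=T@np.array(p["T_tool_cam"])
    else: T=np.array(p["cam_to_world"])
    return im,K,T
def ray(K,T,px,z):
    d=T[:3,:3]@np.linalg.solve(K,[px[0],px[1],1.]); o=T[:3,3]
    return o+d*(z-o[2])/d[2]
def proj(K,T,P):
    c=np.linalg.inv(T)@np.append(P,1); u=K@c[:3]; return u[:2]/u[2]
def save(im,f): cv2.imwrite("pics/"+f,im[:,:,::-1])
E
python3 - <<'E'
from h import *
print(get_state())
for n in("top","scene"):
    im,K,T=grab(n); save(im,n+"0.png"); np.save(n+"0.npy",im); print(n,K,T.round(3))
E
```

```text
{'clock': 0.0, 'qpos': array([-1.31602216e+00,  2.76557190e-01,  1.50614397e+00, -8.93316081e-07,
        1.36068677e+00, -1.21003000e-01]), 'qd': array([-9.82679527e-04, -7.28905519e-04,  1.37352243e-03, -8.97522037e-05,
        3.69549441e-04,  2.30269066e-03]), 'effort': array([-1.19083281e-03, -4.16774690e+01, -2.45804554e+01, -4.86177178e-04,
        1.10527565e-02, -3.27145180e-06]), 'position': array([ 0.21088884, -0.53439419,  0.24945692]), 'ee_rot': array([-8.95602777e-04,  9.82400393e-01,  1.86785071e-01, -6.04301327e-05]), 'contact_force': array([ 0.05503996, -0.25335493, -0.11011321]), 'moment': array([-0.04523233, -0.03481167,  0.01091991]), 'gripper_force': 0.0, 'width': 0.08547689565864973}
top [[371.05233755   0.         318.91525022]
 [  0.         371.05233755 194.54646811]
 [  0.           0.           1.        ]] [[ 0.002 -0.997  0.073  0.443]
 [-1.    -0.003 -0.006 -0.044]
 [ 0.006 -0.073 -0.997  1.203]
 [ 0.     0.     0.     1.   ]]
scene [[484.84620483   0.         320.61851688]
 [  0.         484.84620483 204.98246833]
 [  0.           0.           1.        ]] [[-0.51   0.606 -0.61   1.431]
 [ 0.86   0.362 -0.36   0.534]
 [ 0.002 -0.709 -0.705  1.222]
 [ 0.     0.     0.     1.   ]]
```

View pics/top0.png

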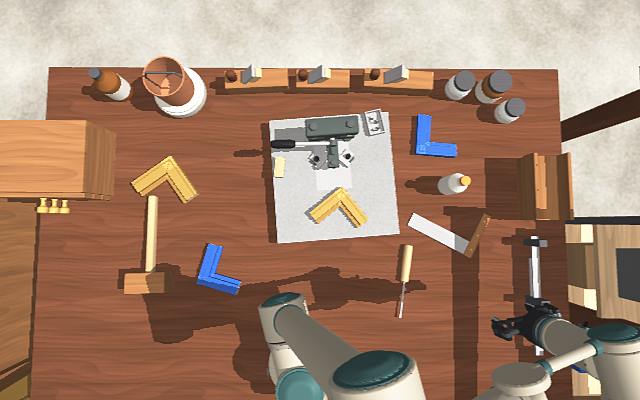

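View pics/scene0.png

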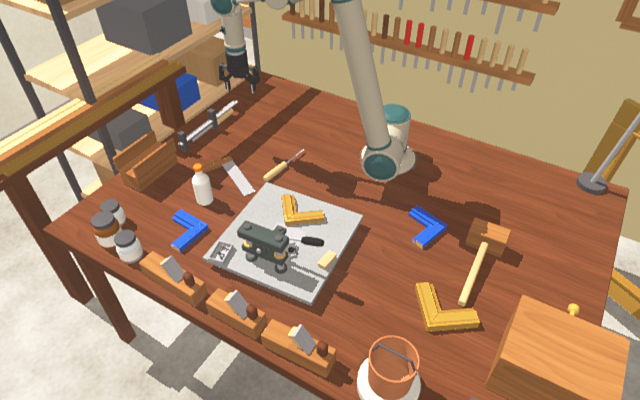

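Candidates (top view): the gilt corner on the bed (340,205), the gilt spare corner on the bench (165,178), and blue corners at (435,138) and (215,270). By the description it is the gilt one on the grey bed. The press's gantry is at (330,128), the lever grip at (283,143), the offcut at (279,166) and the tray at (373,122).

```bash
cat > m.py <<'E'
from h import *
im=np.load("top0.npy"); _,K,T=grab("top")
hsv=cv2.cvtColor(im,cv2.COLOR_RGB2HSV)
gold=cv2.inRange(hsv,(15,90,60),(32,255,255)); grey=cv2.inRange(hsv,(0,0,120),(180,40,255))
m=np.zeros_like(grey); m[100:250,255:405]=255
g=cv2.morphologyEx(grey&m,cv2.MORPH_OPEN,np.ones((3,3)))
c=max(cv2.findContours(g,0,2)[0],key=cv2.contourArea)
h=cv2.convexHull(c)[:,0]
W=np.array([ray(K,T,p,.045)[:2] for p in h]).astype(np.float32)
r=cv2.minAreaRect(W); print("bed",r, cv2.boxPoints(r))
c=max(cv2.findContours(gold&m,0,2)[0],key=cv2.contourArea)
W=np.array([ray(K,T,p,.067)[:2] for p in c[:,0]]).astype(np.float32)
hull=cv2.convexHull(W)
t=cv2.approxPolyDP(W,.012,True)[:,0]; print("corner",t, cv2.minEnclosingTriangle(W)[1][:,0])
big=cv2.resize(im[100:250,250:410],None,fx=4.5,fy=4,interpolation=cv2.INTER_CUBIC); save(big,"crop0.png")
E
python3 m.py
```

```text
bed ((0.5868304371833801, -0.09544014930725098), (0.3915506601333618, 0.38087716698646545), 4.657479763031006) [[ 0.37623817  0.07847285]
 [ 0.407165   -0.30114663]
 [ 0.7974227  -0.26935315]
 [ 0.7664959   0.11026633]]
corner [[ 0.47242954 -0.02064362]
 [ 0.44200212 -0.0512961 ]
 [ 0.49103191 -0.1155163 ]
 [ 0.42705426 -0.16729484]
 [ 0.45148787 -0.19801156]
 [ 0.5494995  -0.12177671]] [[ 0.55350065 -0.1201991 ]
 [ 0.4194586  -0.22939996]
 [ 0.44857317  0.00865206]]
```

View pics/crop0.png

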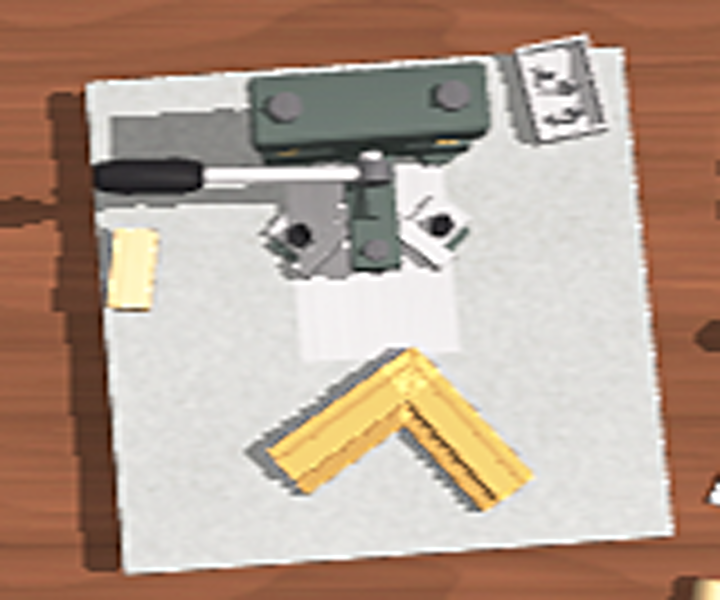

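The close crop confirms it: the gilt chevron lies on the grey bed, outer point at crop (410,350), mitre pointing to the press, with the V and the nose ahead of it. Now I'll go above it for a closer view.

```bash

python3 -m inch '[{"claw":-0.3,"travel":[0.11,0.2,0],"turn":-0.015},{"claw":-0.3,"travel":[0.22,0.4,0],"turn":-0.03},{"claw":-0.3,"travel":[0.33,0.6,0],"turn":-0.045},{"claw":-0.3,"travel":[0.44,0.8,0],"turn":-0.06},{"claw":-0.3,"travel":[0.55,1.0,0],"turn":-0.075}]' 40
python3 -m inch '[{"claw":-0.3,"travel":[0.11,0.2,0.05],"turn":-0.015},{"claw":-0.3,"travel":[0.22,0.4,0.1],"turn":-0.03},{"claw":-0.3,"travel":[0.33,0.6,0.15],"turn":-0.045},{"claw":-0.3,"travel":[0.44,0.8,0.2],"turn":-0.06},{"claw":-0.3,"travel":[0.55,1.0,0.25],"turn":-0.075}]'
python3 -m inch '[{"claw":-0.3,"travel":[0,0,0],"turn":0},{"claw":-0.3,"travel":[0,0,0],"turn":0}]'
python3 - <<'E'
from h import *
im,K,T=grab("wrist"); save(im,"w1.png"); np.savez("w1.npz",im=im,K=K,T=T); print(K,T.round(3)); print(imaging.camera_params("wrist")["T_tool_cam"])
s=get_state(); print({k:s[k] for k in("clock","position","ee_rot","width","contact_force")})
E
```

```text
clock: 0.65
position: [0.3215, -0.3331, 0.2501]
ee_rot: [-0.0, 0.998, 0.069, 0.0]
contact_force: [0.8, -0.3, -0.3]
width: 0.03
gripper_force: 0.0
clock: 1.15
position: [0.4314, -0.1331, 0.3007]
ee_rot: [0.0, 0.999, -0.049, 0.0]
contact_force: [0.4, -0.3, 0.3]
width: 0.0298
gripper_force: 0.0
clock: 1.35
position: [0.4312, -0.1341, 0.3003]
ee_rot: [0.0, 0.999, -0.046, -0.0]
contact_force: [0.1, -0.4, 1.1]
width: 0.0294
gripper_force: 0.0
[[312.79928024   0.         323.59586138]
 [  0.         312.79928024 205.39358957]
 [  0.           0.           1.        ]] [[-0.093 -0.94  -0.327  0.515]
 [-0.996  0.088  0.029 -0.142]
 [ 0.001  0.329 -0.944  0.424]
 [ 0.     0.     0.     1.   ]]
[[-8.66691026e-04 -9.44555964e-01 -3.28349325e-01  8.38377770e-02]
 [ 9.99999461e-01 -1.00623735e-03  2.55084817e-04  4.13563228e-04]
 [-5.71339239e-04 -3.28348927e-01  9.44556327e-01 -1.23405243e-01]
 [ 0.00000000e+00  0.00000000e+00  0.00000000e+00  1.00000000e+00]]
{'clock': 1.4, 'position': array([ 0.43066529, -0.1349567 ,  0.29997106]), 'ee_rot': array([ 3.32597119e-04,  9.98892462e-01, -4.70474778e-02, -5.22784044e-04]), 'width': 0.029990203555076207, 'contact_force': array([ 0.62560824,  0.68922797, -0.72900757])}
```

View pics/w1.png

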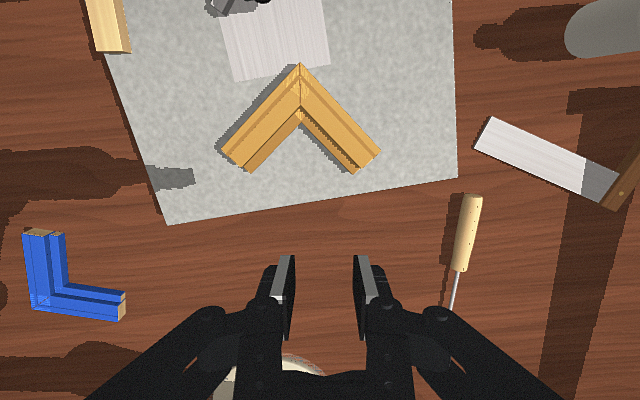

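The corner's outer point is at (300,63) and its inner angle at about (300,110). The fingers stand about 100 mm behind it, with the nose at the upper left, out of view.

```bash
cat > m2.py <<'E'
from h import *
import sys
d=np.load(sys.argv[1]); im,K,T=d["im"],d["K"],d["T"]
hsv=cv2.cvtColor(im,cv2.COLOR_RGB2HSV)
gold=cv2.inRange(hsv,(12,80,70),(35,255,255)); 
m=np.zeros_like(gold); x0,x1,y0,y1=map(int,sys.argv[2:6]); m[y0:y1,x0:x1]=255
c=max(cv2.findContours(cv2.morphologyEx(gold&m,cv2.MORPH_CLOSE,np.ones((5,5))),0,1)[0],key=cv2.contourArea)
print(cv2.approxPolyDP(c,5,True)[:,0].tolist())
W=np.array([ray(K,T,p,.067)[:2] for p in c[:,0]]).astype(np.float32)
t=cv2.minEnclosingTriangle(W)[1][:,0]; a=t[np.argmax(t[:,0])]; print("apex tri",a)
v=[(q-a)/np.linalg.norm(q-a) for q in t if q is not a and np.linalg.norm(q-a)>1e-6]
b=-(v[0]+v[1]); yaw=np.degrees(np.arctan2(b[1],b[0])); print("yaw",yaw,"angle",np.degrees(np.arccos(v[0]@v[1])))
th=np.radians(4.66); ex=np.array([np.cos(th),np.sin(th)]); ey=np.array([-ex[1],ex[0]]); r=a-np.array([.6516,-.0901]); print("press xy",r@ex,r@ey)
print("inner",a-.0622*np.array([np.cos(np.radians(yaw)),np.sin(np.radians(yaw))]))
E
python3 m2.py w1.npz 200 400 55 180
python3 - <<'E'
from h import *
d=np.load("w1.npz"); im,K,T=d["im"],d["K"],d["T"]
hsv=cv2.cvtColor(im,cv2.COLOR_RGB2HSV)
# right and front bed edges
g=cv2.inRange(hsv,(0,0,110),(180,45,255)); 
R_=[ (np.where(g[y,300:475]>0)[0].max()+300,y) for y in range(20,170,5)]
F=[(x,np.where(g[100:260,x]>0)[0].max()+100) for x in range(215,440,5)]
for P in(R_,F):
    W=np.array([ray(K,T,p,.045)[:2] for p in P],np.float32); l=cv2.fitLine(W,cv2.DIST_HUBER,0,.01,.01).ravel(); print(l, np.degrees(np.arctan2(l[1],l[0])))
E
```

```text
[[221, 147], [250, 173], [298, 124], [352, 174], [380, 151], [300, 62]]
apex tri [ 0.54228693 -0.10903741]
yaw -1.3176938 angle 99.33708
press xy -0.11049024269163656 -0.009993917011957749
inner [ 0.48010337 -0.10760705]
[ 0.99689114  0.07879084  0.50315446 -0.2909732 ] 4.5190663
[ 0.08036243 -0.99676573  0.3909444  -0.11364854] -85.390594
```

```bash
cat > m3.py <<'E'
from h import *
import sys
d=np.load(sys.argv[1]); im,K,T=d["im"],d["K"],d["T"]
P=[tuple(map(float,a.split(","))) for a in sys.argv[3:]]
W=np.array([ray(K,T,p,float(sys.argv[2]))[:2] for p in P])
print(W.round(4).tolist())
th=np.radians(4.6); o=np.array([.6516,-.0901])
print("press mm",[(np.array([[np.cos(th),np.sin(th)],[-np.sin(th),np.cos(th)]])@(w-o)*1000).round(1).tolist() for w in W])
for i in range(len(W)-1): v=W[i+1]-W[i]; print(i,i+1,np.degrees(np.arctan2(v[1],v[0])).round(1),np.linalg.norm(v).round(4))
E
python3 m3.py w1.npz .067 221,147 300,62 380,151
python3 - <<'E'
from h import *
d=np.load("w1.npz"); save(cv2.resize(d["im"][50:190,205:395],None,fx=4,fy=4,interpolation=cv2.INTER_CUBIC),"w1c.png")
E
```

```text
[[0.4716, -0.0218], [0.5507, -0.1213], [0.4503, -0.2011]]
press mm [[-173.9, 82.5], [-103.1, -23.0], [-209.5, -94.5]]
0 1 -51.5 0.1271
1 2 -141.5 0.1282
```

View pics/w1c.png

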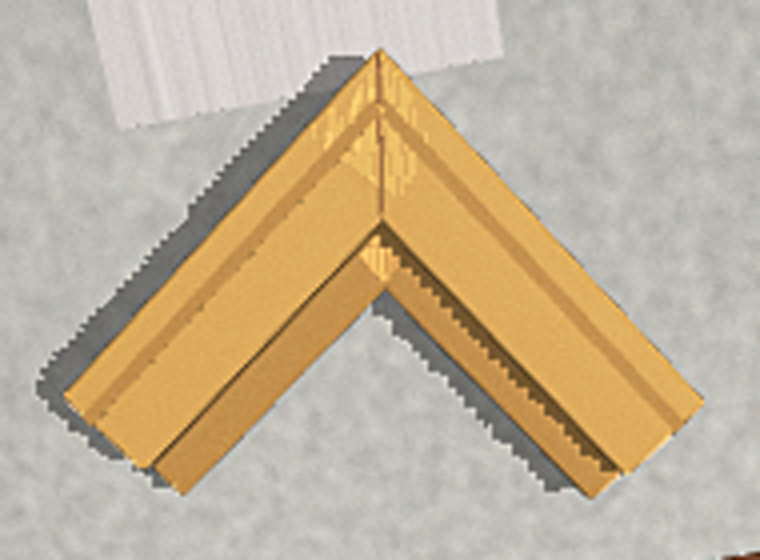

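```bash

python3 -m inch '[{"claw":-0.3,"travel":[0.03,0.13,-0.1],"turn":-0.006},{"claw":-0.3,"travel":[0.03,0.13,-0.3],"turn":-0.006},{"claw":-0.3,"travel":[0.03,0.13,-0.5],"turn":-0.006},{"claw":-0.3,"travel":[0.03,0.13,-0.7],"turn":-0.006},{"claw":-0.3,"travel":[0.03,0.13,-0.9],"turn":-0.006}]'
python3 -m inch '[{"claw":-0.3,"travel":[0,0,-0.1],"turn":0},{"claw":-0.3,"travel":[0,0,-0.2],"turn":0},{"claw":-0.3,"travel":[0,0,-0.24],"turn":0},{"claw":-0.3,"travel":[0,0,-0.255],"turn":0},{"claw":-0.3,"travel":[0,0,-0.255],"turn":0}]'
python3 - <<'E'
from h import *
im,K,T=grab("wrist"); save(im,"w2.png"); np.savez("w2.npz",im=im,K=K,T=T)
s=get_state(); print({k:s[k] for k in("clock","position","ee_rot","width","contact_force")})
E
```

```text
clock: 1.9
position: [0.436, -0.1105, 0.1187]
ee_rot: [0.0, 0.998, -0.058, -0.0]
contact_force: [-0.1, -0.5, -0.3]
width: 0.0298
gripper_force: 0.0
clock: 2.4
position: [0.437, -0.1097, 0.0694]
ee_rot: [0.0, 0.998, -0.058, -0.0]
contact_force: [-0.3, -0.4, -0.2]
width: 0.0303
gripper_force: 0.0
{'clock': 2.45, 'position': array([ 0.43742091, -0.10967385,  0.06990021]), 'ee_rot': array([ 2.87268561e-04,  9.98340070e-01, -5.75910620e-02,  5.39630066e-04]), 'width': 0.02998027235843122, 'contact_force': array([-1.12091465, -0.5152597 ,  0.27270999])}
```

View pics/w2.png

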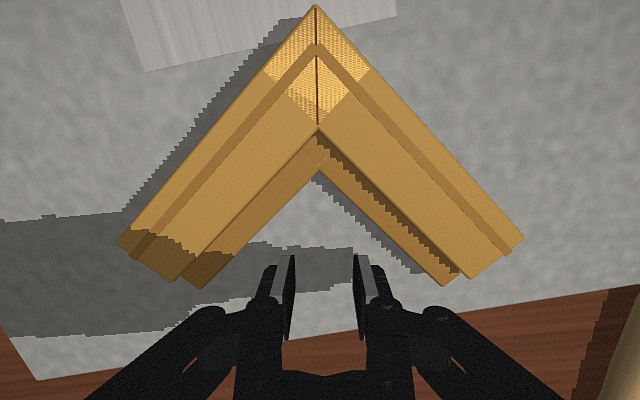

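```bash

python3 -m inch '[{"claw":-0.3,"travel":[0.015,-0.001,0],"turn":0},{"claw":-0.3,"travel":[0.03,-0.003,0],"turn":0},{"claw":-0.3,"travel":[0.04,-0.004,0],"turn":0},{"claw":-0.3,"travel":[0.05,-0.005,0],"turn":0},{"claw":-0.3,"travel":[0.06,-0.005,0],"turn":0}]'
python3 -m inch '[{"claw":-0.3,"travel":[0.024,0.003,0],"turn":0.004},{"claw":-0.3,"travel":[0.048,0.006,0],"turn":0.008},{"claw":-0.3,"travel":[0.072,0.010,0],"turn":0.012},{"claw":-0.3,"travel":[0.096,0.014,0],"turn":0.016},{"claw":-0.3,"travel":[0.12,0.017,0],"turn":0.02}]'
python3 -m inch '[{"claw":-0.3,"travel":[0.024,0.003,0],"turn":0.004},{"claw":-0.3,"travel":[0.048,0.006,0],"turn":0.008},{"claw":-0.3,"travel":[0.072,0.010,0],"turn":0.012},{"claw":-0.3,"travel":[0.096,0.014,0],"turn":0.016},{"claw":-0.3,"travel":[0.12,0.017,0],"turn":0.02}]'
python3 - <<'E'
from h import *
im,K,T=grab("wrist"); save(im,"w3.png"); np.savez("w3.npz",im=im,K=K,T=T)
s=get_state(); print({k:s[k] for k in("clock","position","ee_rot","width","contact_force")})
E
```

```text
clock: 2.95
position: [0.4493, -0.1099, 0.0695]
ee_rot: [0.0, 0.998, -0.057, 0.0]
contact_force: [0.1, -0.4, -0.7]
width: 0.0301
gripper_force: 0.0
clock: 3.45
position: [0.4733, -0.1064, 0.0692]
ee_rot: [-0.0, 1.0, -0.025, -0.0]
contact_force: [-1.5, 0.5, 0.4]
width: 0.0299
gripper_force: 0.7
clock: 3.95
position: [0.4974, -0.103, 0.0693]
ee_rot: [0.0, 1.0, 0.006, -0.0]
contact_force: [-0.7, -0.5, 0.2]
width: 0.0299
gripper_force: 0.6
{'clock': 4.0, 'position': array([ 0.49852695, -0.10312504,  0.06940965]), 'ee_rot': array([1.19198968e-04, 9.99979799e-01, 6.31055552e-03, 7.50818090e-04]), 'width': 0.029957698824395255, 'contact_force': array([ 0.24826919,  0.9871391 , -0.0517384 ])}
```

View pics/w3.png

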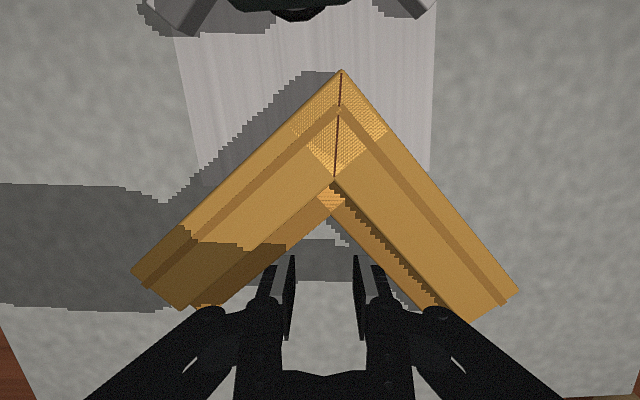

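Corner pushed and partly turned: apex at (341,70), leg ends at (132,272) and (519,291), pad and bar ends at the top.

```bash
python3 m3.py w3.npz .067 132,272 341,70 519,291; echo; python3 m3.py w3.npz .061 170,37 195,28 418,19 436,0
```

```text
[[0.5041, -0.0152], [0.5906, -0.1087], [0.4959, -0.1953]]
press mm [[-141.0, 86.4], [-62.3, -13.6], [-163.6, -92.4]]
0 1 -47.2 0.1273
1 2 -137.6 0.1283

[[0.6017, -0.0445], [0.6048, -0.0542], [0.6087, -0.1369], [0.6148, -0.1428]]
press mm [[-46.1, 49.5], [-43.8, 39.5], [-46.5, -43.2], [-40.9, -49.6]]
0 1 -72.4 0.0102
1 2 -87.3 0.0828
2 3 -43.8 0.0085
```

```bash

python3 -m inch '[{"claw":-0.3,"travel":[0.02,0.002,0],"turn":0.005},{"claw":-0.3,"travel":[0.04,0.004,0],"turn":0.01},{"claw":-0.3,"travel":[0.06,0.006,0],"turn":0.015},{"claw":-0.3,"travel":[0.08,0.008,0],"turn":0.02},{"claw":-0.3,"travel":[0.10,0.010,0],"turn":0.025}]'
python3 -m inch '[{"claw":-0.3,"travel":[0.015,0.001,0],"turn":0},{"claw":-0.3,"travel":[0.03,0.002,0],"turn":0},{"claw":-0.3,"travel":[0.03,0.002,0],"turn":0}]'
python3 - <<'E'
from h import *
im,K,T=grab("wrist"); save(im,"w4.png"); np.savez("w4.npz",im=im,K=K,T=T)
s=get_state(); print({k:s[k] for k in("clock","position","ee_rot","width","contact_force")})
E
```

```text
clock: 4.5
position: [0.5174, -0.1011, 0.0693]
ee_rot: [0.0, 0.999, 0.046, -0.0]
contact_force: [-0.2, -0.2, -1.0]
width: 0.0297
gripper_force: 0.7
clock: 4.8
position: [0.5237, -0.1007, 0.0694]
ee_rot: [0.0, 0.999, 0.045, 0.0]
contact_force: [0.5, -0.7, 0.4]
width: 0.03
gripper_force: 0.3
{'clock': 4.85, 'position': array([ 0.52352965, -0.10072114,  0.06936912]), 'ee_rot': array([9.12285571e-05, 9.98989750e-01, 4.49368551e-02, 3.87634291e-04]), 'width': 0.02989260609789635, 'contact_force': array([-0.27631839,  0.21262835,  0.15576997])}
```

View pics/w4.png

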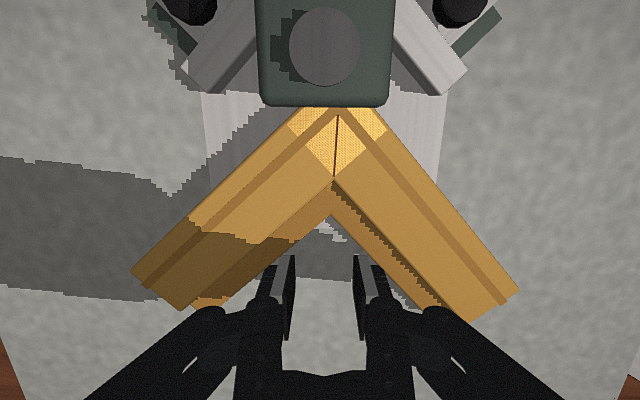

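The nose now covers the apex. The leg ends are at (131,272) and (519,291), the bar ends at about (440,95) on the right and (190,88) on the left. The corner keeps a 3° lag to the tool.

```bash
python3 m3.py w4.npz .067 131,272 300,107 375,107 519,291; echo; python3 m3.py w4.npz .061 440,95 466,70 188,86; python3 m3.py w3.npz .067 132,272 300,107 375,112 519,291|tail -3
python3 - <<'E'
from h import *
d=np.load("w4.npz");K,T=d["K"],d["T"]
P=[ray(K,T,p,.067)[:2] for p in [(131,272),(300,107),(375,107),(519,291)]]
A=np.array([P[1]-P[0],-(P[3]-P[2])]).T; s=np.linalg.solve(A,P[2]-P[0]); a=P[0]+s[0]*(P[1]-P[0])
th=np.radians(4.6); print("apex press",np.array([[np.cos(th),np.sin(th)],[-np.sin(th),np.cos(th)]])@(a-[.6516,-.0901]))
save(cv2.resize(d["im"][0:130,130:510],None,fx=2,fy=3,interpolation=cv2.INTER_CUBIC),"w4c.png")
E
```

```text
[[0.5235, -0.0121], [0.6026, -0.0848], [0.6051, -0.1135], [0.5292, -0.1928]]
press mm [[-121.5, 88.0], [-48.4, 9.2], [-48.2, -19.6], [-130.2, -92.5]]
0 1 -42.6 0.1075
1 2 -84.9 0.0288
2 3 -133.7 0.1098

[[0.6119, -0.1395], [0.6218, -0.1476], [0.6063, -0.0399]]
press mm [[-43.6, -46.1], [-34.3, -55.0], [-41.1, 53.6]]
0 1 -39.3 0.0128
1 2 98.2 0.1088
0 1 -46.8 0.1071
1 2 -93.0 0.0289
2 3 -137.6 0.1083
apex press [-0.03368553 -0.00666476]
```

```bash

python3 -m inch '[{"claw":-0.3,"travel":[0.02,0.0036,0],"turn":0.005},{"claw":-0.3,"travel":[0.04,0.0072,0],"turn":0.01},{"claw":-0.3,"travel":[0.055,0.010,0],"turn":0.0155},{"claw":-0.3,"travel":[0.07,0.0126,0],"turn":0.0155},{"claw":-0.3,"travel":[0.08,0.0145,0],"turn":0.0155}]'
python3 - <<'E'
from h import *
im,K,T=grab("wrist"); np.savez("w5.npz",im=im,K=K,T=T); save(im,"w5.png")
s=get_state(); print({k:s[k] for k in("clock","position","ee_rot","width","contact_force")})
E
```

```text
clock: 5.35
position: [0.5393, -0.0977, 0.0693]
ee_rot: [0.0, 0.998, 0.069, -0.0]
contact_force: [-0.7, 0.4, -0.0]
width: 0.0298
gripper_force: 0.7
{'clock': 5.4, 'position': array([ 0.53968475, -0.09774634,  0.06932902]), 'ee_rot': array([8.67138731e-05, 9.97593746e-01, 6.93300547e-02, 2.30352818e-04]), 'width': 0.02960024145481936, 'contact_force': array([-0.52589646, -0.55139398,  0.53188271])}
```

View pics/w5.png

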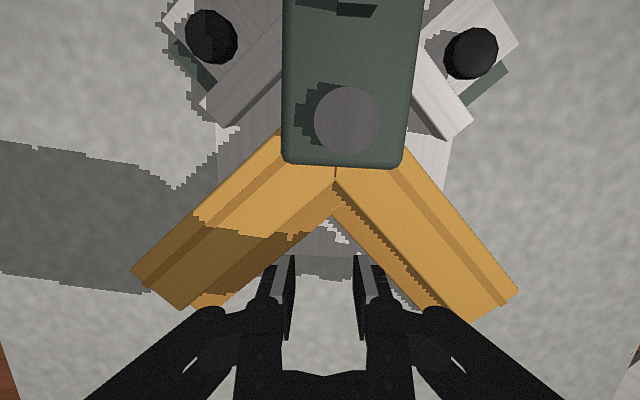

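The corner is square and centred, apex at about x = −17, y = −0.4 mm in the press frame. The bars look to be at t ≈ +2 to 3. Next I'll feel forward in small steps, each gated by the force reading.

```bash
cat > chk.py <<'E'
import sys; from h import *
s=get_state(); f=np.array(s["contact_force"]); p=np.array(s["position"]); e=np.array([.9968,.0802,0])
F=-(f@e); L=float(sys.argv[1]); print("t %.2f push %.2f side %.2f z %.2f pressx %.2f y %.2f"%(s["clock"],F,f@[-.0802,.9968,0],f[2],1000*(p-[.6516,-.0901,0])@e,1000*(p-[.6516,-.0901,0])@[-.0802,.9968,0]))
sys.exit(F>L)
E
python3 -m inch '[{"claw":-0.3,"travel":[0.005,0.0004,0],"turn":0},{"claw":-0.3,"travel":[0.01,0.0008,0],"turn":0},{"claw":-0.3,"travel":[0.01,0.0008,0],"turn":0}]' >/dev/null; python3 chk.py 2.5 &&
python3 -m inch '[{"claw":-0.3,"travel":[0.005,0.0004,0],"turn":0},{"claw":-0.3,"travel":[0.01,0.0008,0],"turn":0},{"claw":-0.3,"travel":[0.01,0.0008,0],"turn":0}]' >/dev/null; python3 chk.py 2.5 &&
python3 -m inch '[{"claw":-0.3,"travel":[0.005,0.0004,0],"turn":0},{"claw":-0.3,"travel":[0.005,0.0004,0],"turn":0}]' >/dev/null; python3 chk.py 2.5 &&
python3 -m inch '[{"claw":-0.3,"travel":[0.005,0.0004,0],"turn":0},{"claw":-0.3,"travel":[0.005,0.0004,0],"turn":0}]' >/dev/null; python3 chk.py 2.5 &&
python3 -m inch '[{"claw":-0.3,"travel":[0.005,0.0004,0],"turn":0},{"claw":-0.3,"travel":[0.005,0.0004,0],"turn":0}]' >/dev/null; python3 chk.py 2.5 &&
python3 -m inch '[{"claw":-0.3,"travel":[0.005,0.0004,0],"turn":0},{"claw":-0.3,"travel":[0.005,0.0004,0],"turn":0}]' >/dev/null; python3 chk.py 2.5 &&
python3 -m inch '[{"claw":-0.3,"travel":[0.005,0.0004,0],"turn":0},{"claw":-0.3,"travel":[0.005,0.0004,0],"turn":0}]' >/dev/null; python3 chk.py 2.5
```

```text
t 5.70 push -0.11 side 0.78 z 0.45 pressx -110.77 y 1.39
t 5.70 push -0.11 side 0.78 z 0.45 pressx -110.77 y 1.39
t 5.70 push -0.11 side 0.78 z 0.45 pressx -110.77 y 1.39
t 5.70 push -0.11 side 0.78 z 0.45 pressx -110.77 y 1.39
t 5.70 push -0.11 side 0.78 z 0.45 pressx -110.77 y 1.39
t 5.70 push -0.11 side 0.78 z 0.45 pressx -110.77 y 1.39
t 5.70 push -0.11 side 0.78 z 0.45 pressx -110.77 y 1.39False
False
False
False
False
False
False
```

```bash
sed -i 's/sys.exit(F>L)/sys.exit(int(F>L))/' chk.py
python3 -m inch '[{"claw":-0.3,"travel":[0.005,0.0004,0],"turn":0},{"claw":-0.3,"travel":[0.01,0.0008,0],"turn":0},{"claw":-0.3,"travel":[0.01,0.0008,0],"turn":0}]' >/dev/null; python3 chk.py 2.5 &&
python3 -m inch '[{"claw":-0.3,"travel":[0.005,0.0004,0],"turn":0},{"claw":-0.3,"travel":[0.01,0.0008,0],"turn":0},{"claw":-0.3,"travel":[0.01,0.0008,0],"turn":0}]' >/dev/null && python3 chk.py 2.5 &&
python3 -m inch '[{"claw":-0.3,"travel":[0.005,0.0004,0],"turn":0},{"claw":-0.3,"travel":[0.005,0.0004,0],"turn":0}]' >/dev/null && python3 chk.py 2.5 &&
python3 -m inch '[{"claw":-0.3,"travel":[0.005,0.0004,0],"turn":0},{"claw":-0.3,"travel":[0.005,0.0004,0],"turn":0}]' >/dev/null && python3 chk.py 2.5 &&
python3 -m inch '[{"claw":-0.3,"travel":[0.005,0.0004,0],"turn":0},{"claw":-0.3,"travel":[0.005,0.0004,0],"turn":0}]' >/dev/null && python3 chk.py 2.5 &&
python3 -m inch '[{"claw":-0.3,"travel":[0.005,0.0004,0],"turn":0},{"claw":-0.3,"travel":[0.005,0.0004,0],"turn":0}]' >/dev/null && python3 chk.py 2.5 &&
python3 -m inch '[{"claw":-0.3,"travel":[0.005,0.0004,0],"turn":0},{"claw":-0.3,"travel":[0.005,0.0004,0],"turn":0}]' >/dev/null && python3 chk.py 2.5
```

```text
t 6.00 push 1.03 side 0.50 z -0.15 pressx -108.60 y 1.33
t 6.30 push 1.02 side 0.65 z 0.47 pressx -106.56 y 1.31
t 6.50 push 1.25 side 0.48 z -0.27 pressx -105.62 y 1.32
t 6.70 push 0.57 side 0.19 z 0.82 pressx -104.62 y 1.32
t 6.90 push 0.51 side -0.29 z 0.64 pressx -103.64 y 1.34
t 7.10 push 0.25 side -0.55 z -0.05 pressx -102.63 y 1.33
t 7.30 push 1.22 side 0.67 z 1.15 pressx -101.59 y 1.32
```

```bash

python3 -m inch '[{"claw":-0.3,"travel":[0.005,0.0004,0],"turn":0},{"claw":-0.3,"travel":[0.005,0.0004,0],"turn":0}]' >/dev/null && python3 chk.py 2.5 &&
python3 -m inch '[{"claw":-0.3,"travel":[0.005,0.0004,0],"turn":0},{"claw":-0.3,"travel":[0.005,0.0004,0],"turn":0}]' >/dev/null && python3 chk.py 2.5 &&
python3 -m inch '[{"claw":-0.3,"travel":[0.005,0.0004,0],"turn":0},{"claw":-0.3,"travel":[0.005,0.0004,0],"turn":0}]' >/dev/null && python3 chk.py 2.5 &&
python3 -m inch '[{"claw":-0.3,"travel":[0.005,0.0004,0],"turn":0},{"claw":-0.3,"travel":[0.005,0.0004,0],"turn":0}]' >/dev/null && python3 chk.py 2.5 &&
python3 -m inch '[{"claw":-0.3,"travel":[0.0025,0.0002,0],"turn":0},{"claw":-0.3,"travel":[0.0025,0.0002,0],"turn":0}]' >/dev/null && python3 chk.py 2.5 &&
python3 -m inch '[{"claw":-0.3,"travel":[0.0025,0.0002,0],"turn":0},{"claw":-0.3,"travel":[0.0025,0.0002,0],"turn":0}]' >/dev/null && python3 chk.py 2.5 &&
python3 -m inch '[{"claw":-0.3,"travel":[0.0025,0.0002,0],"turn":0},{"claw":-0.3,"travel":[0.0025,0.0002,0],"turn":0}]' >/dev/null && python3 chk.py 2.5 &&
python3 -m inch '[{"claw":-0.3,"travel":[0.0025,0.0002,0],"turn":0},{"claw":-0.3,"travel":[0.0025,0.0002,0],"turn":0}]' >/dev/null && python3 chk.py 2.5 &&
python3 -m inch '[{"claw":-0.3,"travel":[0.0025,0.0002,0],"turn":0},{"claw":-0.3,"travel":[0.0025,0.0002,0],"turn":0}]' >/dev/null && python3 chk.py 2.5 &&
python3 -m inch '[{"claw":-0.3,"travel":[0.0025,0.0002,0],"turn":0},{"claw":-0.3,"travel":[0.0025,0.0002,0],"turn":0}]' >/dev/null && python3 chk.py 2.5
```

```text
t 7.50 push 1.66 side 0.02 z -0.27 pressx -100.62 y 1.33
t 7.70 push 0.82 side 0.15 z -0.15 pressx -99.61 y 1.33
t 7.90 push 0.93 side -0.84 z -0.15 pressx -98.60 y 1.33
t 8.10 push 0.86 side 0.59 z 0.04 pressx -97.60 y 1.32
t 8.30 push 0.90 side -0.97 z 0.58 pressx -97.22 y 1.35
t 8.50 push 1.51 side -0.38 z -0.21 pressx -96.71 y 1.31
t 8.70 push 0.74 side -0.31 z -0.19 pressx -96.19 y 1.30
t 8.90 push 1.07 side -0.04 z 0.70 pressx -95.67 y 1.33
t 9.10 push 0.25 side 0.19 z 0.07 pressx -95.21 y 1.33
t 9.30 push 0.92 side 0.01 z 0.81 pressx -94.67 y 1.33
```

```bash

python3 -m inch '[{"claw":-0.3,"travel":[0.0025,0.0002,0],"turn":0},{"claw":-0.3,"travel":[0.0025,0.0002,0],"turn":0}]' >/dev/null && python3 chk.py 2.5 &&
python3 -m inch '[{"claw":-0.3,"travel":[0.0025,0.0002,0],"turn":0},{"claw":-0.3,"travel":[0.0025,0.0002,0],"turn":0}]' >/dev/null && python3 chk.py 2.5 &&
python3 -m inch '[{"claw":-0.3,"travel":[0.0025,0.0002,0],"turn":0},{"claw":-0.3,"travel":[0.0025,0.0002,0],"turn":0}]' >/dev/null && python3 chk.py 2.5 &&
python3 -m inch '[{"claw":-0.3,"travel":[0.0025,0.0002,0],"turn":0},{"claw":-0.3,"travel":[0.0025,0.0002,0],"turn":0}]' >/dev/null && python3 chk.py 2.5 &&
python3 -m inch '[{"claw":-0.3,"travel":[0.0025,0.0002,0],"turn":0},{"claw":-0.3,"travel":[0.0025,0.0002,0],"turn":0}]' >/dev/null && python3 chk.py 2.5 &&
python3 -m inch '[{"claw":-0.3,"travel":[0.0025,0.0002,0],"turn":0},{"claw":-0.3,"travel":[0.0025,0.0002,0],"turn":0}]' >/dev/null && python3 chk.py 2.5 &&
python3 -m inch '[{"claw":-0.3,"travel":[0.0025,0.0002,0],"turn":0},{"claw":-0.3,"travel":[0.0025,0.0002,0],"turn":0}]' >/dev/null && python3 chk.py 2.5 &&
python3 -m inch '[{"claw":-0.3,"travel":[0.0025,0.0002,0],"turn":0},{"claw":-0.3,"travel":[0.0025,0.0002,0],"turn":0}]' >/dev/null && python3 chk.py 2.5 &&
python3 -m inch '[{"claw":-0.3,"travel":[0.0025,0.0002,0],"turn":0},{"claw":-0.3,"travel":[0.0025,0.0002,0],"turn":0}]' >/dev/null && python3 chk.py 2.5 &&
python3 -m inch '[{"claw":-0.3,"travel":[0.0025,0.0002,0],"turn":0},{"claw":-0.3,"travel":[0.0025,0.0002,0],"turn":0}]' >/dev/null && python3 chk.py 2.5
```

```text
t 9.50 push 0.62 side -0.30 z 0.40 pressx -94.18 y 1.32
t 9.70 push 1.19 side -1.02 z -0.23 pressx -93.69 y 1.34
t 9.90 push 1.04 side -0.27 z -0.27 pressx -93.16 y 1.34
t 10.10 push 1.67 side -0.43 z 0.03 pressx -92.67 y 1.33
t 10.30 push 1.15 side -0.48 z 0.67 pressx -92.38 y 1.36
t 10.50 push 2.45 side -0.16 z 0.49 pressx -92.22 y 1.38
t 10.70 push 4.30 side -0.73 z 2.03 pressx -91.96 y 1.45
```

Contact at t ≈ +2.5 mm, stiffness about 4 N/mm. Pressing on to about 8 N.

```bash

python3 -m inch '[{"claw":-0.3,"travel":[0.0025,0.0002,0],"turn":0},{"claw":-0.3,"travel":[0.0025,0.0002,0],"turn":0}]' >/dev/null && python3 chk.py 6.5 &&
python3 -m inch '[{"claw":-0.3,"travel":[0.0015,0.0001,0],"turn":0},{"claw":-0.3,"travel":[0.0015,0.0001,0],"turn":0}]' >/dev/null && python3 chk.py 6.5 &&
python3 -m inch '[{"claw":-0.3,"travel":[0.0015,0.0001,0],"turn":0},{"claw":-0.3,"travel":[0.0015,0.0001,0],"turn":0}]' >/dev/null && python3 chk.py 6.5
python3 - <<'E'
from h import *
im,K,T=grab("wrist"); np.savez("w6.npz",im=im,K=K,T=T)
E
python3 chk.py 9
```

```text
t 10.90 push 4.51 side -0.20 z 1.90 pressx -91.60 y 1.56
t 11.10 push 5.26 side 0.00 z 2.44 pressx -91.40 y 1.61
t 11.30 push 5.70 side 0.32 z 2.40 pressx -91.33 y 1.61
t 11.35 push 6.10 side 0.56 z 2.31 pressx -91.35 y 1.62
```

```bash
cat > yaw.py <<'E'
from h import *
import sys
for f in sys.argv[1:]:
    d=np.load(f); im,K,T=d["im"],d["K"],d["T"]
    h=cv2.cvtColor(im,cv2.COLOR_RGB2HSV); g=cv2.inRange(h,(12,80,50),(35,255,255)); g=cv2.morphologyEx(g,cv2.MORPH_OPEN,np.ones((3,3)))
    L=[(x,np.where(g[:,x]>0)[0].min()) for x in range(150,270,3)]; Rr=[(x,np.where(g[:,x]>0)[0].min()) for x in range(420,505,3)]
    ls=[]
    for P in(L,Rr):
        W=np.array([ray(K,T,p,.067)[:2] for p in P],np.float32); ls.append(cv2.fitLine(W,cv2.DIST_HUBER,0,.001,.001).ravel())
    an=[np.degrees(np.arctan2(l[1],l[0])) for l in ls]
    A=np.array([ls[0][:2],-ls[1][:2]]).T; s=np.linalg.solve(A,ls[1][2:]-ls[0][2:]); a=ls[0][2:]+s[0]*ls[0][:2]
    th=np.radians(4.6); print(f,"edges",[round(x,2) for x in an],"apex",(1000*np.array([[np.cos(th),np.sin(th)],[-np.sin(th),np.cos(th)]])@(a-[.6516,-.0901])).round(1))
    # edge points sanity
    print(L[0],L[-1],Rr[0],Rr[-1])
E
python3 yaw.py w4.npz w5.npz w6.npz
```

```text
w4.npz edges [np.float32(-43.05), np.float32(46.89)] apex [-34.1  -6.1]
(150, np.int64(250)) (267, np.int64(138)) (420, np.int64(165)) (504, np.int64(270))
w5.npz edges [np.float32(-40.63), np.float32(49.34)] apex [-18.4  -0.5]
(150, np.int64(250)) (267, np.int64(139)) (420, np.int64(165)) (504, np.int64(271))
w6.npz edges [np.float32(-40.46), np.float32(49.59)] apex [2.2 0.2]
(150, np.int64(251)) (267, np.int64(140)) (420, np.int64(167)) (504, np.int64(272))
```

Square to the V (yaw 4.5° against 4.6°), apex (2.2, 0.2). A little more push and a hold.

```bash

python3 -m inch '[{"claw":-0.3,"travel":[0.002,0.0002,0],"turn":0},{"claw":-0.3,"travel":[0.002,0.0002,0],"turn":0},{"claw":-0.3,"travel":[0.002,0.0002,0],"turn":0}]' >/dev/null && python3 chk.py 7.3 &&
python3 -m inch '[{"claw":-0.3,"travel":[0.002,0.0002,0],"turn":0},{"claw":-0.3,"travel":[0.002,0.0002,0],"turn":0},{"claw":-0.3,"travel":[0.002,0.0002,0],"turn":0}]' >/dev/null && python3 chk.py 7.3 &&
python3 -m inch '[{"claw":-0.3,"travel":[0.002,0.0002,0],"turn":0},{"claw":-0.3,"travel":[0.002,0.0002,0],"turn":0},{"claw":-0.3,"travel":[0.002,0.0002,0],"turn":0}]' >/dev/null && python3 chk.py 7.3
```

```text
t 11.65 push 6.27 side -0.33 z 2.51 pressx -91.27 y 1.62
t 11.95 push 7.19 side -0.16 z 3.14 pressx -91.21 y 1.68
t 12.25 push 7.08 side -0.25 z 3.31 pressx -91.17 y 1.68
```

```bash

python3 -m inch '[{"claw":-0.3,"travel":[0.002,0.0002,0],"turn":0},{"claw":-0.3,"travel":[0.002,0.0002,0],"turn":0},{"claw":-0.3,"travel":[0.002,0.0002,0],"turn":0}]' >/dev/null && python3 chk.py 8.6 &&
python3 -m inch '[{"claw":-0.3,"travel":[0.002,0.0002,0],"turn":0},{"claw":-0.3,"travel":[0.002,0.0002,0],"turn":0},{"claw":-0.3,"travel":[0.002,0.0002,0],"turn":0}]' >/dev/null && python3 chk.py 8.6 &&
python3 -m inch '[{"claw":-0.3,"travel":[0.001,0.0001,0],"turn":0},{"claw":-0.3,"travel":[0.001,0.0001,0],"turn":0},{"claw":-0.3,"travel":[0.001,0.0001,0],"turn":0}]' >/dev/null ; python3 chk.py 8.6
```

```text
t 12.55 push 8.11 side -0.07 z 4.25 pressx -91.12 y 1.71
t 12.85 push 8.78 side -0.83 z 4.41 pressx -91.08 y 1.74
t 12.85 push 8.78 side -0.83 z 4.41 pressx -91.08 y 1.74
```

```bash

python3 -m inch '[{"claw":-0.3,"travel":[-0.008,-0.0006,0],"turn":0},{"claw":-0.3,"travel":[-0.02,-0.0016,0],"turn":0},{"claw":-0.3,"travel":[-0.05,-0.004,0],"turn":0},{"claw":-0.3,"travel":[-0.09,-0.007,0],"turn":0},{"claw":-0.3,"travel":[-0.13,-0.01,0],"turn":0}]'
python3 -m inch '[{"claw":-0.3,"travel":[0,0,0.05],"turn":0},{"claw":-0.3,"travel":[0,0,0.25],"turn":0},{"claw":-0.3,"travel":[0,0,0.48],"turn":0},{"claw":-0.6,"travel":[0,0,0.7],"turn":0},{"claw":-1,"travel":[0,0,0.95],"turn":0}]'
python3 - <<'E'
from h import *
im,K,T=grab("wrist"); np.savez("w7.npz",im=im,K=K,T=T)
im,K,T=grab("top"); np.savez("top7.npz",im=im,K=K,T=T)
s=get_state(); print(s["position"],s["clock"])
d=np.load("top0.npy"); h=cv2.cvtColor(d,cv2.COLOR_RGB2HSV)
m=np.zeros(d.shape[:2],np.uint8); m[134:152,262:300]=255
k=cv2.inRange(h,(0,0,0),(180,255,50))&m; c=max(cv2.findContours(k,0,2)[0],key=cv2.contourArea); r=cv2.boundingRect(c); print(r); 
for q in[(r[0],r[1]+r[3]/2),(r[0]+r[2],r[1]+r[3]/2),(r[0]+r[2]/2,r[1]+r[3]/2)]: print(ray(K,T,q,.178))
E
```

```text
clock: 13.35
position: [0.5379, -0.098, 0.0695]
ee_rot: [0.0, 0.998, 0.069, 0.001]
contact_force: [0.8, 0.9, 0.5]
width: 0.0296
gripper_force: 0.0
clock: 13.85
position: [0.5373, -0.0977, 0.2616]
ee_rot: [0.0, 0.998, 0.069, 0.0]
contact_force: [0.9, -0.4, 0.6]
width: 0.0035
gripper_force: 0.0
[ 0.54180954 -0.09903192  0.26803384] 13.95
(271, 140, 24, 9)
[0.6577436  0.08407533 0.178     ]
[0.65798805 0.01702871 0.178     ]
[0.6578658  0.05055894 0.178     ]
```

```bash

python3 -m inch '[{"claw":-1,"travel":[0.12,0.15,0],"turn":0},{"claw":-1,"travel":[0.25,0.3,0],"turn":0},{"claw":-1,"travel":[0.38,0.45,0],"turn":0},{"claw":-1,"travel":[0.5,0.6,0],"turn":0},{"claw":-1,"travel":[0.62,0.76,0],"turn":0}]' >/dev/null
python3 -m inch '[{"claw":-1,"travel":[0,0,0],"turn":0},{"claw":-1,"travel":[0,0,0],"turn":0},{"claw":-1,"travel":[0,0,0],"turn":0}]'
python3 - <<'E'
from h import *
im,K,T=grab("wrist"); np.savez("w8.npz",im=im,K=K,T=T)
d=np.load("w7.npz"); im=d["im"]; K,T=d["K"],d["T"]
h=cv2.cvtColor(im,cv2.COLOR_RGB2HSV)
g=cv2.inRange(h,(12,80,50),(35,255,255)); c=max(cv2.findContours(g,0,2)[0],key=cv2.contourArea); print("gold",cv2.boundingRect(c))
print("proj home legs",[proj(K,T,P).round(0) for P in ([.6538,-.0897,.067],)])
E
```

```text
clock: 14.75
position: [0.6611, 0.0535, 0.2594]
ee_rot: [0.0, 0.998, 0.069, -0.0]
contact_force: [-0.0, -0.4, -0.8]
width: 0.0
gripper_force: 0.0
gold (237, 80, 178, 108)
proj home legs [array([332.,  59.])]
```

```bash
cat > chkz.py <<'E'
import sys; from h import *
s=get_state(); f=s["contact_force"]; print("t %.2f F"%s["clock"],f.round(2),"pos",s["position"].round(4)); sys.exit(int(f[2]>float(sys.argv[1])))
E
python3 -m inch '[{"claw":-1,"travel":[0,0.005,-0.08],"turn":0},{"claw":-1,"travel":[0,0.005,-0.16],"turn":0},{"claw":-1,"travel":[0,0.005,-0.2],"turn":0},{"claw":-1,"travel":[0,0.005,-0.22],"turn":0},{"claw":-1,"travel":[0,0.005,-0.22],"turn":0}]' >/dev/null; python3 chkz.py 2 &&
python3 -m inch '[{"claw":-1,"travel":[0,0,-0.01],"turn":0},{"claw":-1,"travel":[0,0,-0.02],"turn":0}]' >/dev/null && python3 chkz.py 3 &&
python3 -m inch '[{"claw":-1,"travel":[0,0,-0.01],"turn":0},{"claw":-1,"travel":[0,0,-0.02],"turn":0}]' >/dev/null && python3 chkz.py 3 &&
python3 -m inch '[{"claw":-1,"travel":[0,0,-0.01],"turn":0},{"claw":-1,"travel":[0,0,-0.02],"turn":0}]' >/dev/null && python3 chkz.py 3 &&
python3 -m inch '[{"claw":-1,"travel":[0,0,-0.01],"turn":0},{"claw":-1,"travel":[0,0,-0.02],"turn":0}]' >/dev/null && python3 chkz.py 3
```

```text
t 15.30 F [-0.18  0.76 -0.45] pos [0.6613 0.0546 0.2153]
t 15.50 F [-0.58  0.48  1.49] pos [0.6621 0.0551 0.2121]
t 15.70 F [-0.83  0.61  5.44] pos [0.6619 0.0555 0.2082]
```

```bash

python3 -m inch '[{"claw":-1,"travel":[0,0,-0.01],"turn":0},{"claw":-1,"travel":[0,0.001,-0.02],"turn":0},{"claw":-1,"travel":[0,0.002,-0.03],"turn":0},{"claw":-1,"travel":[0,0.003,-0.04],"turn":0}]' >/dev/null; python3 chkz.py 7 &&
python3 -m inch '[{"claw":-1,"travel":[0,0.001,-0.01],"turn":0},{"claw":-1,"travel":[0,0.002,-0.02],"turn":0},{"claw":-1,"travel":[0,0.003,-0.03],"turn":0},{"claw":-1,"travel":[0,0.004,-0.04],"turn":0}]' >/dev/null && python3 chkz.py 7 &&
python3 -m inch '[{"claw":-1,"travel":[0,0.001,-0.01],"turn":0},{"claw":-1,"travel":[0,0.002,-0.02],"turn":0},{"claw":-1,"travel":[0,0.002,-0.02],"turn":0}]' >/dev/null && python3 chkz.py 7 &&
python3 -m inch '[{"claw":-1,"travel":[0,0.001,-0.01],"turn":0},{"claw":-1,"travel":[0,0.001,-0.01],"turn":0}]' >/dev/null && python3 chkz.py 7 &&
python3 -m inch '[{"claw":-1,"travel":[0,0,-0.005],"turn":0},{"claw":-1,"travel":[0,0,-0.01],"turn":0},{"claw":-1,"travel":[0,0,-0.01],"turn":0}]' >/dev/null && python3 chkz.py 7 &&
python3 -m inch '[{"claw":-1,"travel":[0,0,-0.005],"turn":0},{"claw":-1,"travel":[0,0,-0.005],"turn":0}]' >/dev/null && python3 chkz.py 7
```

```text
t 16.10 F [-1.56  1.63  5.2 ] pos [0.6621 0.0567 0.2006]
t 16.50 F [-1.29  2.31  4.57] pos [0.6622 0.0577 0.1926]
t 16.80 F [0.27 1.8  3.16] pos [0.6622 0.058  0.1883]
t 17.00 F [0.19 1.05 4.29] pos [0.6622 0.0578 0.186 ]
t 17.30 F [0.64 2.32 4.24] pos [0.6621 0.0576 0.1838]
t 17.50 F [0.54 2.96 4.78] pos [0.662  0.0574 0.1827]
```

```bash

python3 -m inch '[{"claw":-1,"travel":[0,0,-0.005],"turn":0},{"claw":-1,"travel":[0,0,-0.01],"turn":0},{"claw":-1,"travel":[0,0,-0.01],"turn":0}]' >/dev/null && python3 chkz.py 8 &&
python3 -m inch '[{"claw":-1,"travel":[0,0,-0.005],"turn":0},{"claw":-1,"travel":[0,0,-0.01],"turn":0},{"claw":-1,"travel":[0,0,-0.01],"turn":0}]' >/dev/null && python3 chkz.py 8 &&
python3 -m inch '[{"claw":-1,"travel":[0,0,-0.005],"turn":0},{"claw":-1,"travel":[0,0,-0.005],"turn":0}]' >/dev/null && python3 chkz.py 8 &&
python3 -m inch '[{"claw":-1,"travel":[0,0,-0.005],"turn":0},{"claw":-1,"travel":[0,0,-0.005],"turn":0}]' >/dev/null && python3 chkz.py 8 &&
python3 -m inch '[{"claw":-1,"travel":[0,0,-0.005],"turn":0},{"claw":-1,"travel":[0,0,-0.005],"turn":0}]' >/dev/null && python3 chkz.py 8 &&
python3 -m inch '[{"claw":-1,"travel":[0,0,-0.005],"turn":0},{"claw":-1,"travel":[0,0,-0.005],"turn":0}]' >/dev/null && python3 chkz.py 8 &&
python3 -m inch '[{"claw":-1,"travel":[0,0,-0.005],"turn":0},{"claw":-1,"travel":[0,0,-0.005],"turn":0}]' >/dev/null && python3 chkz.py 8
```

```text
t 17.80 F [0.15 2.44 3.57] pos [0.6619 0.0574 0.1805]
t 18.10 F [1.4  2.99 4.25] pos [0.6618 0.0573 0.1784]
t 18.30 F [0.89 2.21 4.33] pos [0.6618 0.0574 0.1775]
t 18.50 F [-0.59  3.68  4.95] pos [0.6618 0.0575 0.1766]
t 18.70 F [-0.1   3.32  6.13] pos [0.6618 0.0577 0.1758]
t 18.90 F [-0.27  2.82  6.68] pos [0.6618 0.0578 0.1749]
t 19.10 F [-0.03  4.07  6.89] pos [0.6618 0.0579 0.1741]
```

```bash

python3 -m inch '[{"claw":-1,"travel":[0,0,-0.005],"turn":0},{"claw":-1,"travel":[0,0,-0.005],"turn":0}]' >/dev/null && python3 chkz.py 9.5 &&
python3 -m inch '[{"claw":-1,"travel":[0,0,-0.005],"turn":0},{"claw":-1,"travel":[0,0,-0.005],"turn":0}]' >/dev/null && python3 chkz.py 9.5 &&
python3 -m inch '[{"claw":-1,"travel":[0,0,-0.005],"turn":0},{"claw":-1,"travel":[0,0,-0.005],"turn":0}]' >/dev/null && python3 chkz.py 9.5 &&
python3 -m inch '[{"claw":-1,"travel":[0,0,-0.005],"turn":0},{"claw":-1,"travel":[0,0,-0.005],"turn":0},{"claw":-1,"travel":[0,0,-0.005],"turn":0}]' >/dev/null && python3 chkz.py 9.5
```

```text
t 19.30 F [-0.85  4.08  7.94] pos [0.6618 0.0579 0.1733]
t 19.50 F [-0.48  3.41  8.32] pos [0.6618 0.058  0.1724]
t 19.70 F [-0.77  5.01  9.94] pos [0.6618 0.0582 0.1716]
```

```bash

python3 -m inch '[{"claw":-1,"travel":[0,0,0.02],"turn":0},{"claw":-1,"travel":[0,0,0.06],"turn":0},{"claw":-1,"travel":[0,0,0.2],"turn":0},{"claw":-1,"travel":[0,0,0.38],"turn":0},{"claw":-1,"travel":[0,0,0.55],"turn":0}]'
python3 -m inch '[{"claw":-1,"travel":[-0.13,-0.15,0],"turn":0},{"claw":-1,"travel":[-0.27,-0.3,0],"turn":0},{"claw":-1,"travel":[-0.4,-0.45,0],"turn":0},{"claw":-1,"travel":[-0.55,-0.6,0],"turn":0},{"claw":-1,"travel":[-0.7,-0.76,0],"turn":0}]' >/dev/null
python3 -m inch '[{"claw":-1,"travel":[0,0,0],"turn":0},{"claw":-1,"travel":[0,0,0],"turn":0},{"claw":-1,"travel":[0,0,0],"turn":0},{"claw":-1,"travel":[0,0,0],"turn":0}]'
python3 - <<'E'
from h import *
im,K,T=grab("wrist"); np.savez("w9.npz",im=im,K=K,T=T); save(im,"w9.png")
E
```

```text
clock: 20.2
position: [0.6611, 0.0562, 0.2807]
ee_rot: [0.001, 0.998, 0.069, -0.001]
contact_force: [0.7, 0.5, -0.1]
width: -0.0
gripper_force: 0.0
clock: 21.1
position: [0.5223, -0.0942, 0.2801]
ee_rot: [-0.0, 0.998, 0.07, -0.0]
contact_force: [0.2, -0.2, -1.1]
width: 0.0001
gripper_force: 0.0
```

View pics/w9.png

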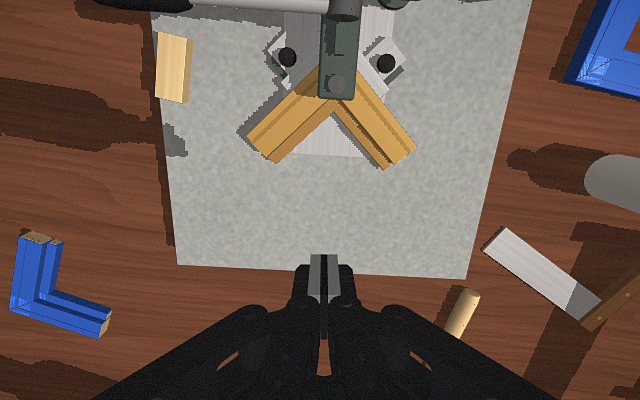

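The corner sits in the V against the bars with the nose over the mitre, leg ends at (240,135) and (415,148). The lever is down at the top left, and the offcut is untouched at (173,67). A numeric check:

```bash
sed -e 's/range(150,270,3)/range(250,276)/;s/range(420,505,3)/range(392,412)/' -e 's/np.where(g\[:,x\]>0)\[0\]/np.where(g[75:,x]>0)[0]+75/g' yaw.py > yaw2.py; python3 yaw2.py w9.npz; python3 m3.py w9.npz .067 240,136 415,148 | head -2; python3 chkz.py 9; python3 -c "print([(102.*0+2.2-(130/2**.5),130/2**.5)])"
```

```text
[[0.5541, -0.0008], [0.5674, -0.187]]
press mm [[-90.0, 96.8], [-91.7, -89.9]]
t 21.15 F [ 0.45 -0.38  0.23] pos [ 0.5223 -0.0941  0.28  ]
[(-89.72388155425116, 91.92388155425117)]  File "yaw2.py", line 6
    L=[(x,np.where(g[75:,x]>0)[0]+75.min()) for x in range(250,276)]; Rr=[(x,np.where(g[75:,x]>0)[0]+75.min()) for x in range(392,412)]
                                    ^
SyntaxError: invalid decimal literal
```

```bash
sed -i 's/+75\.min()/.min()+75/g; s/\[0\]\.min/[0].min/g' yaw2.py; python3 yaw2.py w9.npz
```

```text
w9.npz edges [np.float32(-39.76), np.float32(49.48)] apex [2.9 0.9]
(250, np.int64(131)) (275, np.int64(107)) (392, np.int64(115)) (411, np.int64(139))
```

```bash
python3 -c "
from rig import ticket
print(ticket.sign_off())"
```

```text
the job is handed in; nothing more can be done
None
```

The glued corner is home in the V, pressed to about 8.8 N and square to it within about 0.3° by camera. The lever is down, holding it with an estimated 25 N pad force, the robot is clear of it, and the job is handed in; its verdict was not shown.

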